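Reload the carton stapler's magazine and snap its retaining rail on

ROBOT

A 6-joint arm with a two-finger parallel gripper is mounted at the origin on a cart in front of the work surface, level with it; the furniture and walls round the work are solid. World frame = base frame: x ahead of the robot, y to its left, z up, the work surface at z = 0. Lengths are in mm, angles in rad, forces in N, time in s.
With the tool pointing down it reaches from about 325 to 775 mm from the base axis. Payload 5.5 kg.
Tool frame: the origin (TCP) lies at the very end of the fingers, on their centre line; the grasp point (between the pads) lies 19 mm behind it; z points along the fingers, y is the line along which they close (so a half turn about z gives the same grasp; the last joint's range is limited). The gripper opens to 88 mm and grips with 3 to 60 N. Pads are 20 mm wide; open, the fingers measure 115 mm over their backs; the gripper's body (75 mm by 178 mm) begins 61 mm behind the grasp point.
Start: joints at [-1.293, 0.091, 1.231, -0, 1.82, -0.057], TCP at [197.148, -566.7, 222.631] pointing down, gripper open.
Joint ranges: [-2.87, 2.87], [-0.86, 2.18], [0.17, 2.46], [-1.51, 4.65], [0.06, 2.69], [-2.65, 2.65]. Speed limits (rad/s): [2.57, 2.57, 3.01, 3.14, 3.14, 3.14].

INTERFACE

Orientations are given as a unit quaternion [w, x, y, z].
In Python, from bench import r gives the robot as it stands.
- The arm moves only by the shell command python3 -m pendant 'ROWS' [OPENING]. ROWS is JSON, a list of rows, each an object with "translation": the shift along the tool's x, y, z normalised to -1 to 1, where 1 is 200 mm, a list of three; "turn": the turn about the tool's z normalised to -1 to 1, where 1 is 60 degrees. In form: [{"translation": [tx, ty, tz], "turn": turn}, ...]. A call has 1 to 20 rows; each row is the pose to reach, as a shift and turn from the pose commanded when the call began, along the tool's axes at that moment; what a row does not reach only later rows make up. A row lasts 1/12 s, in which the tool goes at most 41.7 mm and 7.16 degrees, less where a joint would pass 70% of its speed; a pose out of reach is approached as far as the arm can. A call with a number of a shift or a turn outside -1 to 1 is refused whole. A call with a gripper value outside its range is refused whole. OPENING is the gripper's target within -1 to 1 (fully open at 1, half-way at 0, shut at -1), set as the call begins (- or left out, the last holds). The fingers move at their own pace and stop on an object; the grip force is fixed at half the most. Time passes only in rows, so rows that repeat a pose let the fingers close. It gives the time, the measured TCP pose, the force, the opening and the grip force at its end, in the units of the state.
- r.sense(): the state, without advancing time (a new reading comes with each control period).
- r.snapshot(name): name is "scene" or "top" or "wrist"; returns a dict with "frame" (420x560x3 uint8, red, green, blue), "range_z" (420x560 float32, mm along the optical axis (not along the pixel's ray), 0 where there is no reading), "K" (3x3 intrinsics, pixels), "world_from_camera" (4x4, takes a point from camera to world coordinates); the wrist camera has in their place "hand_eye" (4x4, takes a point from camera to tool coordinates, whose origin is the TCP and whose axes are the flange's). Camera axes: x right, y up, looking along -z (the intrinsics and any distortion apply to the point x, -y, -z); pixel columns grow to the right and rows downward; lengths in mm; the calibration is good to about 2 mm. A picture is of the moment at which its call begins: read the wrist's pose just before it.
- r.hand_in(): hands the job in; it is judged then, once.
Trained networks look in a picture, given as the dict that the camera call returned (one of the last four; its "shot" number tells which), for a name from the list of things; names that differ only in an ending like _2 or _b are one class to them, and where a whole thing is asked for, a point or a joint stands for the part that bears it (a point fixed in the world has none). Each returns a list of dicts, best first, with "score" (0 to 1); they miss things now and then, are a little off and sometimes report something else, mostly with a low value. They report only what shows in the picture. A call takes as long as a camera call. They do not tell look-alikes from the thing itself.
- r.trace(label, picture): "pixels" (420x560 bool, what is visible of it) and "uv" ([column, row] in pixels, amid what is visible of it).
The state is a dict: "t": time; "joint_pos": joint angles; "joint_velocities": joint speeds; "joint_torque": joint torques, N m; "tcp_pos": TCP position; "eef_rot": TCP orientation; "ft_force": force on the tool from outside, world axes, zero at the start; "torque": the same for the moment, N m; "finger_gap": finger opening in mm; "grasp_force": force on a finger pad.
Only numpy, scipy, OpenCV 4.12 (cv2) and the standard library are available. Lean on these libraries where they do the work, as an engineer would, in place of code of your own. Each camera call takes 0.05 s, during which the arm holds its last target. There are 200 camera calls.

TASK

Load the narrow staple strip, legs down, into the channel of the stapler magazine: with the strip's end push the spring follower back until the strip can be set down behind the sill at the nose so that it lies flat on the channel floor, and let go of it. Then press the loose retaining rail down over the magazine until both its chamfered ends have snapped under the two spring clips and it lies fully home, and let go. Leave the wide strip and everything else on the bench where it is.

Things in the scene. Friction and masses are not known exactly. Their poses are not given: they have to be found in the camera images.
- magazine: Stapler magazine fixed on the worktop, its place and turn vary: grey metal on a dark foot plate 222 x 66 mm, 77 mm high at the end clips. Origin on the worktop under the rail's place; x along the channel from nose (-x) to spring end (+x), y across, z up. Channel 38 mm wide, floor at z = 12 mm, walls with flared lead-ins up to z = 25, 56 mm wide overall; open above between the end cheeks.
- sill_edge (a point): Top edge of the sill's stop face, at x = -41, y = 0, z = 19 mm of the magazine. The flat sill runs from here 42 mm to the nose. To load: hold the strip with its underside just over the sill (z about 20 mm), its front part over the sill, its rear end before the follower; push it about 30 mm against the follower; press it down 8 mm to the floor; let go: the spring then holds it against the stop face.
- strip_seat (a point): Where the loaded strip's origin must be, on the channel floor: x = +9, y = 0, z = 12 mm of the magazine. The strip lies along the magazine's x; either end may lead.
- rail_seat (a point): Where the rail's origin must be when it is home: x = 0, y = 0, z = 50 mm of the magazine, 2 mm over the loaded strip. Ledges at this height, x = 77 to 85 mm at either end, carry its ends, between cheeks 39 mm apart (x = 72 to 85 mm, up to z = 70). Rail along the magazine's x, either way round. Over a strip still lying on the sill it cannot go home.
- follower (a joint): Spring follower, an aluminium block 12 x 32 x 34 mm (13 to 47 mm above the worktop) in the channel: travel towards +x of the magazine in m, 0 at rest, 0.036 at most, 0.025 behind a loaded strip; the spring pushes back with 2 N at rest, 4.5 N loaded.
- clip_nose (a joint): Spring clip at the nose end, a 16 mm wide steel leaf hinged at its foot: 0 standing at rest, grows in rad as it is bent outward (limit 0.25). Its rounded nose, 65 mm above the worktop, overhangs the end of the rail's place by 3.8 mm; a rail end passing bends it to about 0.08 and it snaps back over the rail.
- clip_rear (a joint): The same clip at the spring end of the magazine. Pressing the rail past both clips takes about 10 N in all.
- strip: The narrow staple strip, bare steel, an upside-down U in section, finely ribbed across: 100 long x 34 wide x 36 mm high, 0.2 kg. Origin at the centre of its underside, x along it, y across, z up (legs down, as it lies at the start). Both ends are alike. Take it across its 34 mm width with the fingertips 15 mm or more above its underside, so that they clear the channel's lead-ins.
- wide_strip: A staple strip of another size that does not fit this magazine: as the narrow strip but 46 mm wide (100 x 46 x 36 mm). Origin at the centre of its underside, x along it. Leave it where it lies.
- rail: The retaining rail, a loose aluminium bar 170 x 34 x 14 mm with chamfered ends (5 mm back at the bottom, 4 mm at the top), lying flat on the worktop, 0.16 kg; on its top stands a black grip rib 60 long x 16 wide, from 14 to 38 mm above its underside, in the middle and along the bar. Origin at the centre of its underside, x along it, z up. Either way round is the same.
- carton_corner (a point): Foot of the near left corner of two stacked white cartons, fixed, 435 mm high, at the back right of the worktop: from here they reach 377 mm to the robot's right (-y) and 260 mm away from it. Before them, x = 0.30 to 0.48 and y = -0.25 to 0.01, stands a fixed steel cash box, up to 110 mm high with its handle. Pass round the cartons, over the box.
- spice_jar: A small glass spice jar with a black cap, 41 mm across, 105 high, upright. Origin at the centre of its underside. Leave it alone.
- squat_tin: A squat food tin, 75 mm across, 58 high. Origin at the centre of its underside. Leave it alone.
- fish_tin: A flat rounded fish tin 63 x 105 x 26 mm. Origin at the centre of its underside. Leave it alone.
- tape_roll: A roll of tape lying flat, 103 mm across, 25 high. Origin at the centre of its underside. Leave it alone.
Mind the look-alikes: they are no part of the job. Leave any blue or orange look-alike of the strip alone.

How it is judged (in metres and radians):
On the way, in this order (a step that is already met when the one before it is completed fails the run):
1. the narrow strip lies loaded in the channel behind the sill, pressed there by the follower, and is let go (x of strip in the frame of magazine between 0.006 and 0.012 m and y of strip in the frame of magazine between -0.003 and 0.003 m and z of strip in the frame of magazine between 0.01 and 0.014 m and angle between the x axis of strip and the x axis of magazine, either way round below 0.06 rad and angle between strip's own z axis and vertical below 0.05 rad and value of joint follower above 0.021 m and contact force between strip and the fingers below 0.5 N), for 0.2 s.
2. the rail lies fully home over the loaded strip, with both clips snapped over its ends (x of strip in the frame of magazine between 0.006 and 0.012 m and y of strip in the frame of magazine between -0.003 and 0.003 m and z of strip in the frame of magazine between 0.01 and 0.014 m and angle between the x axis of each of strip, rail and the x axis of magazine, either way round below 0.06 rad and angle between each of strip, rail's own z axis and vertical below 0.05 rad and value of joint follower above 0.021 m and x of rail in the frame of magazine between -0.004 and 0.004 m and y of rail in the frame of magazine between -0.004 and 0.004 m and z of rail in the frame of magazine between 0.048 and 0.052 m and value of joint each of clip_nose, clip_rear below 0.04 rad), for 0.2 s.
At the end, for the whole second after the job is handed in: The strip lies in its loaded place (3 mm along and across, 2 mm in height, 0.06 rad in turn, 0.05 in tilt), follower at least 21 mm back. The rail lies home on its ledges (4 mm, 2 mm in height, 0.06 rad, 0.05 in tilt), both clips within 0.04 rad of rest. Both still (all of step 2 and linear speed of each of strip, rail below 0.02 m/s); the robot touches nothing.
It fails at once if the wide strip is moved by more than 30 mm (distance of wide_strip from where it was at the start of the episode above 0.03 m).
It fails at once if the spice jar, tin, fish tin or tape roll is moved by more than 30 mm (distance of any of spice_jar, squat_tin, fish_tin, tape_roll from where it was at the start of the episode above 0.03 m).
It also fails if it takes over 72 s, if anything falls off the work surface, if the arm or the gripper's body presses on something with over 40 N, if the wrist force passes 120 N, or if a joint passes its speed limit or range.

## Working session

There is one attempt and no reset: what is moved stays moved. The work goes in short steps, Python scripts to look and compute and a shell command to move; the robot and the scene stay as the last step left them, time stands still between calls to the robot, and variables do not carry over. Pictures are saved under pics/ and viewed, at most 10 in all, crops included, and the job is handed in when it is done.

```bash
mkdir -p pics; ls
cat > h.py <<'E'
import numpy as np,cv2
from bench import r
from scipy.spatial.transform import Rotation as R
def T_tool():
    s=r.sense(); q=s["eef_rot"]; T=np.eye(4)
    T[:3,:3]=R.from_quat([q[1],q[2],q[3],q[0]]).as_matrix(); T[:3,3]=s["tcp_pos"]; return T
def shot(name):
    T=T_tool(); p=r.snapshot(name)
    p["W"]=T@np.array(p["hand_eye"]) if name=="wrist" else np.array(p["world_from_camera"])
    return p
def cloud(p):
    z=p["range_z"].astype(float); K=np.array(p["K"]); v,u=np.indices(z.shape)
    P=np.stack([(u-K[0,2])/K[0,0]*z,-(v-K[1,2])/K[1,1]*z,-z],-1)
    return P@p["W"][:3,:3].T+p["W"][:3,3]
def save(p,n,crop=None,s=1):
    im=p["frame"][...,::-1]
    if crop: a,b,c,d=crop; im=im[b:d,a:c]
    cv2.imwrite("pics/"+n,cv2.resize(im,None,fx=s,fy=s,interpolation=cv2.INTER_CUBIC))
def rect(C,m,zlo,zhi):
    k=m&(C[...,2]>zlo)&(C[...,2]<zhi); P=C[k]
    if len(P)<20: return None
    (x,y),(w,h),a=cv2.minAreaRect(P[:,:2].astype(np.float32))
    if h>w: w,h,a=h,w,a+90
    a=(a+90)%180-90
    return np.round([x,y,w,h,a,np.median(P[:,2]),len(P)],1)
E
python3 - <<'E'
from h import *
for n in ["scene","top"]:
    p=shot(n); save(p,n+"1.png"); C=cloud(p)
    print(n,p.get("K")[0],p["W"][:3,3])
    for l in ["magazine","strip","wide_strip","rail","follower","spice_jar","squat_tin","fish_tin","tape_roll"]:
        for d in r.trace(l,p)[:3]:
            m=d["pixels"]&(p["range_z"]>0)
            print(l,round(d["score"],2),np.round(d["uv"]),rect(C,m,3,500))
print(r.sense())
E
```

```text
pics
scene [439.58253755   0.         284.52913761] [-454.02071589  777.53430679 1205.35799681]
magazine 0.62 [244. 244.] [458.9 188.7 276.2  73.2  -8.5  22.5 991. ]
magazine 0.31 [266. 197.] [570.8 -14.3 177.7  37.7 -16.6  16.6 263. ]
strip 0.84 [179. 249.] [568.9 395.7 111.1  53.8 -47.5  35.1 308. ]
strip 0.64 [203. 231.] [576.  266.5 101.4  34.2 -18.3  36.5 193. ]
wide_strip 0.42 [362. 178.] [ 375.9 -374.    39.3   18.   -84.2   35.9   38. ]
wide_strip 0.28 [245. 243.] [444.  180.2 248.9  91.1  -7.1  22.5 975. ]
rail 0.66 [264. 199.] [570.6 -14.6 177.7  41.  -18.9  16.1 278. ]
rail 0.62 [365. 179.] [ 379.2 -372.9   41.8   24.8  -84.2   36.2   45. ]
spice_jar 0.59 [230. 204.] [612.6 120.4 196.8  45.2 -31.6  71.9 270. ]
squat_tin 0.75 [208. 296.] [341.4 423.7 110.2  75.5   5.2  54.9 594. ]
fish_tin 0.79 [378. 194.] [ 290.6 -376.4  113.2   63.7  -72.2   24.1  313. ]
top [448.17102241   0.         275.24200692] [ 307.31817423   -7.17877216 1540.42280951]
magazine 0.56 [213. 229.] [ 434.1  191.7  226.3   66.8   -7.9   16.9 1228. ]
strip 0.8 [156. 182.] [563.4 390.8  96.6  36.7 -50.   3
[... 811 characters left out ...]
, 'joint_pos': array([-1.29269872e+00,  9.10679425e-02,  1.23070641e+00,  6.14917259e-05,
        1.81980727e+00, -5.67169241e-02]), 'joint_velocities': array([-0.00096317,  0.00094648, -0.000547  , -0.00093618, -0.00100533,
       -0.00081759]), 'joint_torque': array([ 1.59095922e-03, -4.46205175e+01, -4.06514740e+01,  7.00853532e-02,
        1.95857557e-02, -2.26574650e-05]), 'tcp_pos': array([ 197.16709553, -566.68776443,  222.64679896]), 'eef_rot': array([2.19000961e-06, 9.86018835e-01, 1.66633896e-01, 3.02244048e-05]), 'ft_force': array([-0.54023909, -0.60688525,  0.58434422]), 'torque': array([-0.00605798, -0.00761729,  0.0229966 ]), 'grasp_force': 0.0, 'finger_gap': 87.74460808419792}
```

Run:
```python
from h import *
p=shot("top"); save(p,"c1.png",(80,140,300,290),3.6)
```

```text
(no output)
```

View pics/c1.png

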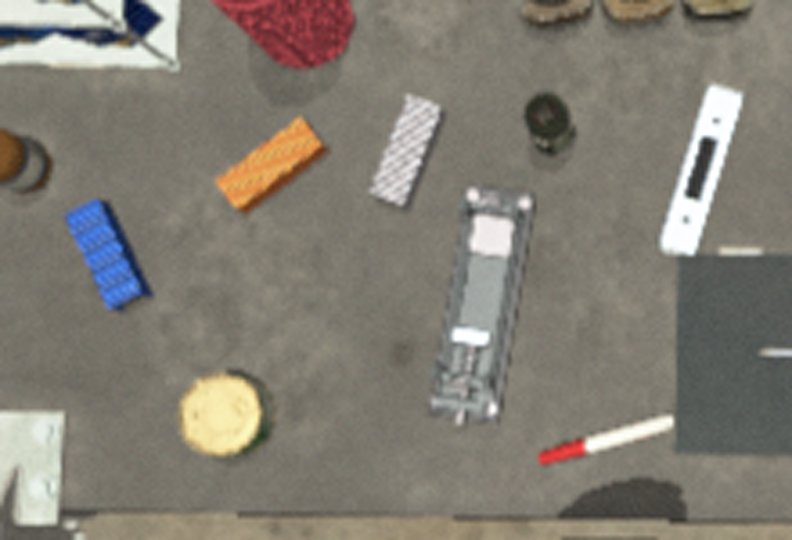

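View pics/scene1.png

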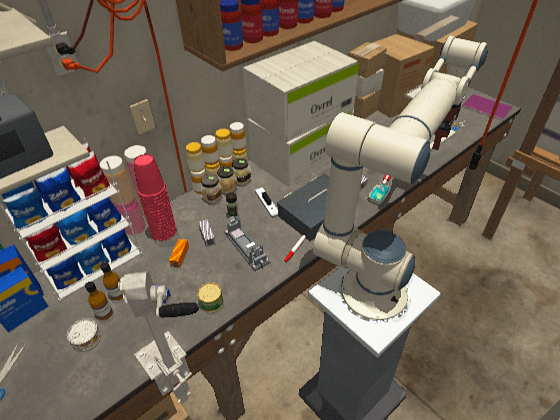

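Run:
```python
from h import *
p=shot("top"); C=cloud(p)
k=(C[...,2]>380)&(C[...,2]<450)&(C[...,0]>350)&(C[...,0]<1000)
print(C[k][:,:3].min(0),C[k].max(0), rect(C,k,425,445))
for d in r.trace("carton_corner",p)[:2]: print(d["score"],d["uv"])
k=(C[...,2]>60)&(C[...,0]>200)&(C[...,0]<800)&(C[...,1]>-250)&(C[...,1]<300)
H=np.zeros((24,24),int)
for x,y,z in C[k]: 
    i,j=int((x-200)//25),int((y+300)//25); H[i,j]=max(H[i,j],z)
print(H[::-1,::-1])
s=T_tool();print(np.round(s,3))
```

```text
[ 570.7112773  -507.21760254  380.01297218] [863.69373454 713.01694275 449.96353088] [ 731.3   80.9 1197.8  242.7   83.7  438.1 6526. ]Traceback (most recent call last):
  File "<stdin>", line 5, in <module>
ValueError: it knows: clip_nose, clip_rear, fish_tin, follower, magazine, rail, rail_seat, sill_edge, spice_jar, squat_tin, strip, strip_seat, tape_roll, wide_strip
```

Run:
```python
from h import *
p=shot("top"); C=cloud(p)
H=np.zeros((14,20),int)
for x,y,z in C.reshape(-1,3): 
    i,j=int((x-350)//30),int((y+300)//30)
    if 0<=i<14 and 0<=j<20: H[i,j]=max(H[i,j],z)
print("cols y",[285-30*j for j in range(20)])
for i in range(13,-1,-1): print(350+30*i,H[i,::-1])
print(np.round(T_tool(),3))
```

```text
cols y [285, 255, 225, 195, 165, 135, 105, 75, 45, 15, -15, -45, -75, -105, -135, -165, -195, -225, -255, -285]
740 [ 10   8  10  10 106 109 110 104 811 595 736 736 596 737 735 736 737 732
 736 736]
710 [  9   7  10  11 107 108 107 104 865 734 737 737 737 737 736 736 738 735
 738 737]
680 [  6   9   6   9  70 105  97  73 913 719 738 737 733 736 735 736 737 733
 737 737]
650 [ 13   7  10  10   8  10   8   8 961 594 595 594 595 595 594 594 595 595
 596 997]
620 [   9   41   11    7    8  102    6 1011 1005 1002 1001 1001 1001 1001
 1002 1001 1002 1002 1001 1001]
590 [ 37  44  43   9   7 111 112   9   9  11  44  18   8   5 441 442 444 442
 443 442]
560 [ 42  45   8   8   9 113 112   6   9  17  48  18   9   9 438 441 438 440
 441 438]
530 [43 42  8 73 78 15 12  7  9 31 46  9 12  9  7  8  9  8  9  9]
500 [36 37 11 81 83 10 10  8  7 20 22 10 11 10  9  7  9  7 11  9]
470 [11  7 24 29 31  9 11  8  7 79 84 86 86 85 86 86 92 87 86  8]
440 [ 8  9 33 30 31  8  7 10  8 84 87 86 86 85 89 89 87 85 84  9]
410 [ 7  8 31 20 30  8  7  8  8 82 88 89 86 84 86 88 87 87 84  8]
380 [  7   8  51  54  30   7   9   9   7  85  86  88 109 108 108 107  90  84
  83   9]
350 [ 6 10 76 82 77  9  7 10  8 83 90 87 86 86 86 84 86 87 84  8]
[[ 9.44000e-01  3.29000e-01  0.00000e+00  1.97135e+02]
 [ 3.29000e-01 -9.44000e-01  0.00000e+00 -5.66716e+02]
 [ 0.00000e+00 -0.00000e+00 -1.00000e+00  2.22625e+02]
 [ 0.00000e+00  0.00000e+00  0.00000e+00  1.00000e+00]]
```

```bash
R1='{"translation":[0.74,-0.98,-0.25],"turn":0}'
python3 -m pendant '[{"translation":[0.74,-0.98,-0.25],"turn":0},{"translation":[0.74,-0.98,-0.25],"turn":0},{"translation":[0.74,-0.98,-0.25],"turn":0},{"translation":[0.74,-0.98,-0.25],"turn":0},{"translation":[0.74,-0.98,-0.25],"turn":0},{"translation":[0.74,-0.98,-0.25],"turn":0},{"translation":[0.74,-0.98,-0.25],"turn":0}]' 1
python3 -m pendant '[{"translation":[0.74,-0.98,-0.2],"turn":0},{"translation":[0.74,-0.98,-0.2],"turn":0},{"translation":[0.74,-0.98,-0.2],"turn":0},{"translation":[0.74,-0.98,-0.2],"turn":0},{"translation":[0.74,-0.98,-0.2],"turn":0},{"translation":[0.74,-0.98,-0.2],"turn":0},{"translation":[0.74,-0.98,-0.2],"turn":0}]'
```

```text
t: 1.73
tcp_pos: [274.5, -328.5, 276.2]
eef_rot: [0.002, 0.986, 0.169, 0.002]
ft_force: [0.1, -0.1, 0.3]
finger_gap: 87.7
grasp_force: 0.0
t: 2.32
tcp_pos: [349.5, -93.5, 314.4]
eef_rot: [-0.0, 0.985, 0.172, 0.002]
ft_force: [0.7, 0.7, 0.7]
finger_gap: 87.8
grasp_force: 0.0
```

```bash
python3 -m pendant '[{"translation":[1,-0.9,0],"turn":0.63},{"translation":[1,-0.9,0],"turn":0.63},{"translation":[1,-0.9,0],"turn":0.63},{"translation":[1,-0.9,0],"turn":0.63},{"translation":[1,-0.9,0],"turn":0.63},{"translation":[1,-0.9,0],"turn":0.63},{"translation":[1,-0.9,0],"turn":0.63},{"translation":[1,-0.9,0],"turn":0.63}]'
python3 - <<'E'
from h import *
p=shot("wrist"); save(p,"w1.png"); C=cloud(p)
print(np.round(T_tool(),3),np.round(p["hand_eye"],2))
for l in ["magazine","strip","follower","rail_seat","sill_edge","strip_seat","clip_nose","clip_rear"]:
    for d in r.trace(l,p)[:2]:
        m=d["pixels"]&(p["range_z"]>0)
        print(l,round(d["score"],2),np.round(d["uv"]),rect(C,m,3,500))
E
```

```text
t: 2.98
tcp_pos: [479.1, 139.2, 311.3]
eef_rot: [-0.0, 0.987, -0.162, -0.001]
ft_force: [1.3, 0.3, -0.3]
finger_gap: 87.8
grasp_force: 0.0
[[ 9.49000e-01 -3.16000e-01 -2.00000e-03  4.79633e+02]
 [-3.16000e-01 -9.49000e-01  1.00000e-03  1.40559e+02]
 [-3.00000e-03 -0.00000e+00 -1.00000e+00  3.10407e+02]
 [ 0.00000e+00  0.00000e+00  0.00000e+00  1.00000e+00]] [[  -0.      0.97    0.25   68.39]
 [   1.      0.      0.      0.43]
 [   0.      0.25   -0.97 -162.06]
 [   0.      0.      0.      1.  ]]
magazine 0.83 [244. 215.] [ 4.369e+02  1.937e+02  2.263e+02  6.630e+01 -7.600e+00  1.670e+01
  8.032e+03]
strip 0.9 [  9. 271.] [478.6 528.4  55.2   5.5  28.   14.4 443. ]
strip 0.89 [154. 132.] [ 580.4  265.7   98.8   34.   -19.4   35.7 2840. ]
follower 0.83 [260. 254.] [370.9 209.4  88.3  35.4 -16.8  33.9 731. ]
rail_seat 0.56 [247. 216.] [ 4.366e+02  1.938e+02  2.268e+02  6.630e+01 -7.700e+00  1.710e+01
  7.971e+03]
rail_seat 0.25 [248.  72.] [ 601.5  128.2   40.1   40.   -18.5  104.9 1698. ]
sill_edge 0.96 [249. 211.] [ 4.366e+02  1.936e+02  2.269e+02  6.620e+01 -7.500e+00  1.680e+01
  7.997e+03]
strip_seat 0.79 [249. 216.] [ 4.366e+02  1.938e+02  2.268e+02  6.630e+01 -7.600e+00  1.670e+01
  8.049e+03]
clip_nose 0.61 [228. 156.] [529.3 182.   20.3   9.5  83.2  69.  169. ]
clip_rear 0.72 [256. 292.] [347.4 204.9  32.7  17.8  -5.1  69.8 185. ]
```

View pics/w1.png

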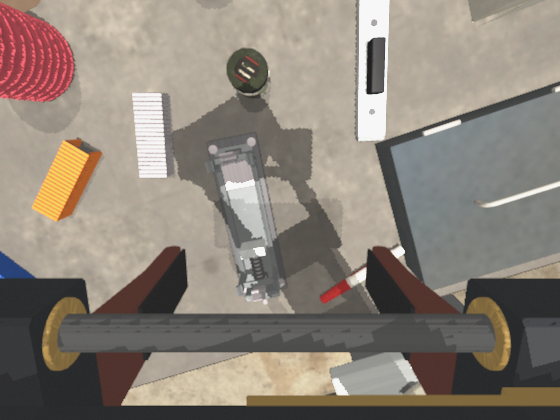

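Run:
```python
from h import *
for n in ("wrist","scene"):
    p=shot(n); C=cloud(p)
    k=(C[...,2]>60)&(C[...,2]<400)&(C[...,0]>560)&(C[...,0]<760)&(C[...,1]>200)&(C[...,1]<450)
    P=C[k]; print(len(P),P.min(0),P.max(0))
    for lo in range(60,300,60):
        Q=P[(P[:,2]>lo)&(P[:,2]<lo+60)]
        if len(Q)>5: print(lo,np.percentile(Q,[2,98],axis=0).round())
```

```text
2981 [663.36076292 326.19103889  60.02964256] [748.33319134 393.01841704 121.94486031]
60 [[665. 327.  62.]
 [736. 376. 113.]]
120 [[683. 330. 120.]
 [692. 336. 122.]]
1995 [655.50707788 326.75461032  60.27255701] [759.87674423 449.01150338 344.20665328]
60 [[660. 334.  62.]
 [759. 438. 118.]]
120 [[660. 332. 121.]
 [724. 421. 179.]]
180 [[659. 333. 181.]
 [759. 443. 239.]]
240 [[664. 339. 241.]
 [759. 442. 299.]]
```

```bash
python3 -m pendant '[{"translation":[0.28,-0.753,0.4],"turn":0.01},{"translation":[0.28,-0.753,0.4],"turn":0.01},{"translation":[0.28,-0.753,0.4],"turn":0.01},{"translation":[0.28,-0.753,0.4],"turn":0.01},{"translation":[0.28,-0.753,0.95],"turn":0.01},{"translation":[0.28,-0.753,0.95],"turn":0.01},{"translation":[0.28,-0.753,0.95],"turn":0.01},{"translation":[0.28,-0.753,0.95],"turn":0.01},{"translation":[0.28,-0.753,0.95],"turn":0.01}]'
python3 - <<'E'
from h import *
p=shot("wrist"); save(p,"w2.png"); C=cloud(p); T=T_tool(); print(T.round(3))
for d in r.trace("strip",p)[:2]:
        m=d["pixels"]&(p["range_z"]>0)
        print(round(d["score"],2),np.round(d["uv"]),rect(C,m,28,45),rect(C,m,3,45))
E
```

```text
t: 4.28
tcp_pos: [577.7, 260.6, 120.7]
eef_rot: [0.001, 0.986, -0.167, -0.002]
ft_force: [0.9, -0.4, 0.6]
finger_gap: 87.9
grasp_force: 0.0
[[ 9.44000e-01 -3.29000e-01  1.00000e-03  5.79052e+02]
 [-3.29000e-01 -9.44000e-01  0.00000e+00  2.61054e+02]
 [ 1.00000e-03 -0.00000e+00 -1.00000e+00  1.24220e+02]
 [ 0.00000e+00  0.00000e+00  0.00000e+00  1.00000e+00]]
0.81 [268. 216.] [ 580.1  265.9   99.3   33.9  -19.1   35.7 6159. ] [ 580.1  265.9   99.3   33.9  -19.1   35.7 6190. ]
0.74 [124. 260.] [ 575.7  385.9   75.    29.8  -54.1   35.9 2560. ] [ 573.3  383.9   74.2   33.9  -51.    35.8 2780. ]
```

View pics/w2.png

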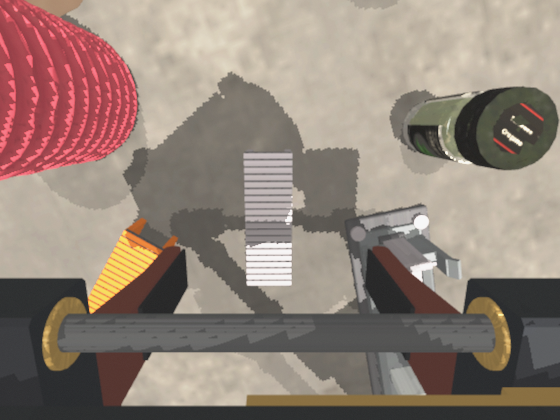

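```bash
python3 -m pendant '[{"translation":[0,-0.015,0.3],"turn":0},{"translation":[0,-0.015,0.5],"turn":0},{"translation":[0,-0.015,0.5],"turn":0},{"translation":[0,-0.015,0.5],"turn":0},{"translation":[0,-0.015,0.5],"turn":0},{"translation":[0,-0.015,0.5],"turn":0}]'
```

```text
t: 4.88
tcp_pos: [582.2, 264.9, 27.5]
eef_rot: [-0.002, 0.986, -0.167, 0.003]
ft_force: [-1.0, 1.4, 0.3]
finger_gap: 87.7
grasp_force: 0.0
```

```bash
python3 -m pendant '[{"translation":[0,0,0],"turn":0},{"translation":[0,0,0],"turn":0},{"translation":[0,0,0],"turn":0},{"translation":[0,0,0],"turn":0}]'; python3 -c "
from h import *;print(T_tool().round(3))"
```

```text
t: 5.22
tcp_pos: [580.3, 264.4, 23.8]
eef_rot: [-0.0, 0.986, -0.167, 0.001]
ft_force: [-0.9, -0.4, -0.2]
finger_gap: 87.8
grasp_force: 0.0
[[ 9.44000e-01 -3.29000e-01  2.00000e-03  5.80302e+02]
 [-3.29000e-01 -9.44000e-01  1.00000e-03  2.64392e+02]
 [ 1.00000e-03 -1.00000e-03 -1.00000e+00  2.38130e+01]
 [ 0.00000e+00  0.00000e+00  0.00000e+00  1.00000e+00]]
```

```bash
python3 -m pendant '[{"translation":[0,-0.007,0.034],"turn":0},{"translation":[0,-0.007,0.034],"turn":0},{"translation":[0,-0.007,0.034],"turn":0},{"translation":[0,-0.007,0.034],"turn":0}]'; python3 -m pendant '[{"translation":[0,0,0],"turn":0},{"translation":[0,0,0],"turn":0},{"translation":[0,0,0],"turn":0},{"translation":[0,0,0],"turn":0},{"translation":[0,0,0],"turn":0},{"translation":[0,0,0],"turn":0}]' -1; python3 -c "
from h import *;print(T_tool().round(3), r.sense()['finger_gap'],r.sense()['grasp_force'])"
```

```text
t: 5.55
tcp_pos: [580.0, 265.4, 15.3]
eef_rot: [0.0, 0.986, -0.167, -0.0]
ft_force: [0.2, -0.3, 0.7]
finger_gap: 87.8
grasp_force: 0.0
t: 6.05
tcp_pos: [580.3, 265.5, 15.9]
eef_rot: [-0.0, 0.986, -0.167, 0.0]
ft_force: [1.4, -0.2, 0.1]
finger_gap: 51.2
grasp_force: 0.0
[[ 9.44000e-01 -3.29000e-01  0.00000e+00  5.80303e+02]
 [-3.29000e-01 -9.44000e-01  0.00000e+00  2.65502e+02]
 [ 0.00000e+00 -0.00000e+00 -1.00000e+00  1.59110e+01]
 [ 0.00000e+00  0.00000e+00  0.00000e+00  1.00000e+00]] 51.24546076662022 0.0
```

```bash
python3 -m pendant '[{"translation":[0,0,-0.008],"turn":0},{"translation":[0,0,-0.008],"turn":0},{"translation":[0,0,-0.008],"turn":0},{"translation":[0,0,-0.008],"turn":0},{"translation":[0,0,-0.008],"turn":0}]'; python3 -m pendant '[{"translation":[0,0,-0.3],"turn":0},{"translation":[0,0,-0.9],"turn":0},{"translation":[0,0,-0.9],"turn":0},{"translation":[0,0,-0.9],"turn":0},{"translation":[0,0,-0.9],"turn":0},{"translation":[0,0,-0.9],"turn":0},{"translation":[0,0,-0.9],"turn":0}]' ; python3 -c "
from h import *;print(T_tool().round(3), r.sense()['finger_gap'],r.sense()['grasp_force'])"
```

```text
t: 6.47
tcp_pos: [580.4, 265.5, 17.7]
eef_rot: [-0.0, 0.986, -0.167, 0.0]
ft_force: [-0.1, -0.4, 1.4]
finger_gap: 33.7
grasp_force: 30.0
t: 7.05
tcp_pos: [580.4, 265.6, 196.6]
eef_rot: [-0.0, 0.986, -0.167, -0.0]
ft_force: [-0.1, -1.2, -2.1]
finger_gap: 34.0
grasp_force: 30.0
[[ 9.44000e-01 -3.29000e-01 -0.00000e+00  5.80350e+02]
 [-3.29000e-01 -9.44000e-01  0.00000e+00  2.65558e+02]
 [-0.00000e+00 -0.00000e+00 -1.00000e+00  1.96641e+02]
 [ 0.00000e+00  0.00000e+00  0.00000e+00  1.00000e+00]] 33.96655158369006 29.999231100082397
```

```bash
python3 -m pendant '[{"translation":[-0.63,0.09,0],"turn":-0.192},{"translation":[-0.63,0.09,0],"turn":-0.192},{"translation":[-0.63,0.09,0],"turn":-0.192},{"translation":[-0.63,0.09,0],"turn":-0.192},{"translation":[-0.63,0.09,0],"turn":-0.192},{"translation":[-0.63,0.09,0],"turn":-0.192},{"translation":[-0.63,0.09,0],"turn":-0.192},{"translation":[-0.63,0.09,0],"turn":-0.192}]'
python3 - <<'E'
from h import *
p=shot("wrist"); save(p,"w3.png"); C=cloud(p); np.save("C3.npy",C); np.save("F3.npy",p["frame"]); T=T_tool(); print(T.round(3))
for l in ["magazine","strip","follower","clip_nose","clip_rear"]:
    for d in r.trace(l,p)[:2]:
        m=d["pixels"]&(p["range_z"]>0)
        print(l,round(d["score"],2),np.round(d["uv"]),rect(C,m,3,500),rect(C,m,40,500),rect(C,m,3,12))
E
```

```text
t: 7.72
tcp_pos: [456.2, 289.5, 196.2]
eef_rot: [0.001, 0.998, -0.068, -0.001]
ft_force: [0.9, -0.8, -1.5]
finger_gap: 34.0
grasp_force: 30.0
[[ 9.91000e-01 -1.35000e-01 -1.00000e-03  4.56249e+02]
 [-1.35000e-01 -9.91000e-01 -1.00000e-03  2.89550e+02]
 [-1.00000e-03  1.00000e-03 -1.00000e+00  1.96535e+02]
 [ 0.00000e+00  0.00000e+00  0.00000e+00  1.00000e+00]]
magazine 0.79 [373. 174.] [ 4.5430e+02  2.1450e+02  1.9680e+02  1.1260e+02 -7.8000e+00  1.7100e+01
  1.3393e+04] [ 452.4  218.6  171.6  106.    -8.9   50.5 1794. ] [ 451.2  191.6  196.8   66.4   -7.7    9.8 4977. ]
strip 0.79 [141.  95.] [ 564.5  394.5  100.4   34.5  -51.    35.7 5747. ] None [552.2 383.9  98.6   3.6 -49.3   7.4 249. ]
strip 0.76 [275. 255.] [ 4.5520e+02  2.8920e+02  1.0030e+02  3.6400e+01 -7.6000e+00  2.1420e+02
  1.3379e+04] [ 4.5520e+02  2.8920e+02  1.0030e+02  3.6400e+01 -7.6000e+00  2.1420e+02
  1.3379e+04] None
follower 0.92 [378. 245.] [ 386.6  201.    52.6   38.6  -18.3   34.4 1313. ] [404.2 197.8  32.2  12.1  82.2  46.5 493. ] [384.1 197.6  52.3  25.4 -13.3  11.3  43. ]
clip_nose 0.92 [399. 100.] [529.2 181.6  18.    8.8  85.   69.7 359. ] [529.2 181.4  17.6   8.8  85.   70.9 314. ] None
```

View pics/w3.png

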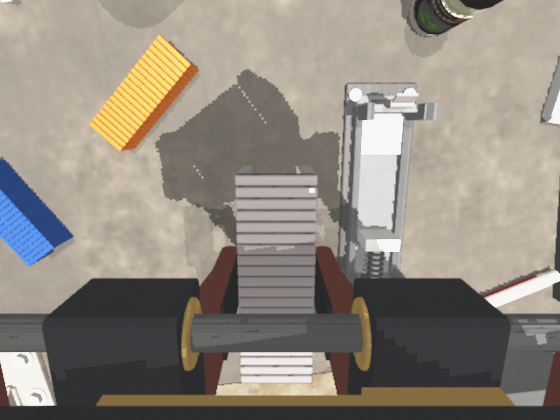

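Run:
```python
import numpy as np
C=np.load("C3.npy").reshape(-1,3)
a=np.radians(-7.7); ux=np.array([-np.cos(a),-np.sin(a)]); uy=np.array([-ux[1],ux[0]])
D=C[:,:2]-[437,193.5]; X=D@ux; Y=D@uy; Z=C[:,2]
k=(abs(Y)<12)&(abs(X)<130)&(Z<100)
for b in range(-126,70,3):
    q=k&(X>=b)&(X<b+3)
    if q.sum()>3: print(b,np.percentile(Z[q],[5,50,95]).round(1),q.sum(),end=' | ')
print()
# cheeks: points z 55..72
for lo,hi in((3,10),(22,26.5),(55,80)):
    q=(Z>lo)&(Z<hi)&(abs(X)<125)&(abs(Y)<40)
    H,xe,ye=np.histogram2d(X[q],Y[q],bins=[np.arange(-126,126,6),np.arange(-39,40,3)])
    print(lo,hi)
    for i in range(0,len(xe)-1):
        if H[i].sum(): print(int(xe[i]),H[i].astype(int))
```

```text
-126 [-1.8 -0.4  1.5] 83 | -123 [-1.2 -0.1  1. ] 94 | -120 [-1.8 -0.2  0.9] 76 | -117 [-1.2 -0.3  0.9] 88 | -114 [0.3 6.5 8.5] 62 | -111 [6.2 7.7 9.3] 81 | -108 [6.6 7.8 9.1] 100 | -105 [6.7 7.8 9.1] 77 | -102 [ 7.3 11.  12.5] 76 | -99 [10.8 14.7 78.4] 117 | -96 [16.5 74.1 78.5] 155 | -93 [42.1 68.3 71.9] 137 | -90 [48.7 63.5 68.6] 149 | -87 [18.8 49.3 50.9] 133 | -84 [17.7 18.7 19.9] 65 | -81 [17.5 18.9 20.1] 92 | -78 [17.7 18.7 19.9] 78 | -75 [17.6 18.9 20.1] 77 | -72 [17.6 18.8 19.7] 104 | -69 [16.9 18.6 20. ] 76 | -66 [17.8 18.7 19.6] 77 | -63 [17.4 18.8 20.2] 103 | -60 [17.5 18.7 20.1] 76 | -57 [17.4 18.6 20.1] 74 | -54 [17.6 18.7 19.8] 77 | -51 [17.6 18.8 20. ] 99 | -48 [10.4 11.6 13.4] 51 | -45 [10.6 11.9 12.8] 75 | -42 [10.4 11.9 12.9] 85 | -39 [10.6 11.8 12.8] 86 | -36 [10.5 11.7 13.1] 77 | -33 [10.6 11.6 13. ] 75 | -30 [10.1 11.6 12.8] 75 | -27 [10.6 11.7 12.8] 74 | -24 [10.6 11.5 12.9] 73 | -21 [10.4 11.8 12.8] 72 | -18 [10.5 11.6 13. ] 73 | -15 [10.3 11.5 12.7] 73 | -12 [10.7 11.6 12.8] 72 | -9 [10.5 11.7 12.8] 72 | -6 [10.6 11.5 12.7] 72 | -3 [10.6 11.8 12.7] 72 | 0 [10.
[... 5306 characters left out ...]
  0 12 11  8  0  0  0  2  4  0  0  1  2  0  0  0  9 23  5  0  0
  0  0]
54 [ 0  0  0  0  6 16  4  0  0  0  1  5  0  0  0  2  0  0  0  4 18  7  0  0
  0  0]
60 [ 0  0  0  0 12 16  5  0  0  0  1  5  0  0  0  1  0  0  0  5 24  6  0  0
  0  0]
66 [ 0  0  0  0  9  1  0  0  0  0  1  4  0  0  0  1  0  0  0 11  0  1  0  0
  0  0]
72 [0 0 0 0 6 1 0 0 0 0 1 5 0 0 0 0 0 0 0 6 0 0 0 0 0 0]
55 80
-102 [0 0 0 0 0 0 0 0 0 0 6 8 9 8 8 6 0 0 0 0 0 0 0 0 0 0]
-96 [ 0  0  0  0  8  5  1  0  0  1 49 39 33 37 34 27  3  0  0  9 13  8  0  0
  0  0]
-90 [ 0  0  0  1 38 18 14  0  0  0 17 12 10 13 12 11  0  0  0 49 52 25  3  0
  0  0]
-84 [ 0  0  0  0 38 18  9  0  0  0  0  0  0  0  0  0  0  0  0 43 49 24  1  0
  0  0]
```

```bash
python3 -m pendant '[{"translation":[0.1,0.486,0],"turn":0},{"translation":[0.1,0.486,0],"turn":0},{"translation":[0.1,0.486,0.3],"turn":0},{"translation":[0.1,0.486,0.58],"turn":0},{"translation":[0.1,0.486,0.58],"turn":0},{"translation":[0.1,0.486,0.58],"turn":0},{"translation":[0.1,0.486,0.58],"turn":0},{"translation":[0.1,0.486,0.58],"turn":0},{"translation":[0.1,0.486,0.58],"turn":0},{"translation":[0.1,0.486,0.58],"turn":0}]'
cat > m.py <<'E'
from h import *
import sys
a=np.radians(-7.7); ux=np.array([-np.cos(a),-np.sin(a)]); uy=np.array([-ux[1],ux[0]]); O=np.array([444.,192.7])
def mag(P): D=np.asarray(P)[...,:2]-O; return np.stack([D@ux,D@uy],-1)
if __name__=="__main__":
    T=T_tool(); s=r.sense(); print("tcp in mag",mag(T[:3,3]).round(1),"z",T[2,3].round(1),"xang",np.degrees(np.arctan2(T[1,0],T[0,0])).round(2),"F",s["ft_force"].round(1),"gap",round(s["finger_gap"],1),round(s["grasp_force"],1),"t",round(s["t"],2))
E
python3 m.py
```

```text
t: 8.85
tcp_pos: [463.7, 191.9, 84.7]
eef_rot: [-0.001, 0.998, -0.067, 0.002]
ft_force: [1.2, 0.1, -1.6]
finger_gap: 33.9
grasp_force: 30.0
tcp in mag [-19.7  -1.8] z 84.7 xang -7.66 F [ 1.2  0.1 -1.6] gap 33.9 30.0 t 8.85
```

```bash
python3 -m pendant '[{"translation":[0,0.005,0.16],"turn":0},{"translation":[0,0.005,0.16],"turn":0},{"translation":[0,0.005,0.16],"turn":0},{"translation":[0,0.005,0.16],"turn":0},{"translation":[0,0.005,0.16],"turn":0}]'; python3 m.py
python3 - <<'E'
from m import *
p=shot("wrist"); save(p,"w4.png"); C=cloud(p)
for l in ["strip","magazine","follower","clip_nose"]:
  for d in r.trace(l,p)[:2]:
    m=d["pixels"]&(p["range_z"]>0)
    for lo,hi in ((3,12),(40,100)):
        k=rect(C,m,lo,hi)
        if k is not None: print(l,round(d["score"],2),np.round(d["uv"]),k,mag(k[:2]).round(1))
E
```

```text
t: 9.27
tcp_pos: [463.1, 190.4, 51.5]
eef_rot: [-0.001, 0.998, -0.067, 0.001]
ft_force: [-0.3, 0.6, -0.6]
finger_gap: 33.9
grasp_force: 30.0
tcp in mag [-19.2  -0.3] z 51.5 xang -7.69 F [-0.3  0.6 -0.6] gap 33.9 30.0 t 9.27
magazine 0.85 [280. 151.] [ 450.4  191.2  197.4   66.3   -7.7    8.  5132. ] [-6.5  0.6]
magazine 0.85 [280. 151.] [ 473.1  189.4  121.5   54.    -9.3   67.  3599. ] [-29.3  -0.6]
clip_nose 0.69 [278. 131.] [ 527.7  180.6   17.8   10.4   82.3   71.8 1092. ] [-84.6   0.8]
```

View pics/w4.png

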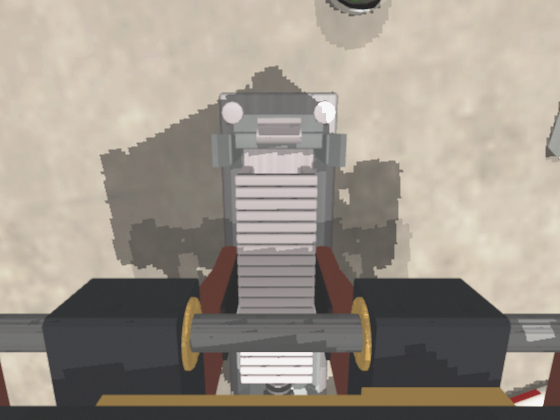

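Run:
```python
from m import *
p=shot("wrist"); C=cloud(p); M=mag(C); Z=C[...,2]; print(np.round(p["K"],1)[0], T_tool()[:3,3].round(1))
def st(n,k):
    k=k&(p["range_z"]>0)
    print(n,k.sum(),"X",np.percentile(M[k][:,0],[1,99]).round(1),"Y",np.percentile(M[k][:,1],[1,99]).round(1),"z",np.median(Z[k]).round(1))
st("strip top",(abs(M[...,0]+50)<15)&(abs(M[...,1])<25)&(abs(Z-69.5)<4))
st("foot",(abs(M[...,0]+50)<50)&(abs(M[...,1])<45)&(abs(Z-8)<3))
st("walls",(abs(M[...,0]+50)<20)&(abs(M[...,1])<35)&(abs(Z-25)<3))
st("cheeks",(abs(M[...,0]+79)<9)&(abs(M[...,1])<45)&(abs(Z-70)<3))
st("clip",(M[...,0]<-81)&(abs(M[...,1])<15)&(abs(Z-72)<7))
for v in (180,200,220):
    c=np.where((abs(Z[v]-69.5)<4)&(abs(M[v,:,1])<25))[0]; print(v,c.min(),c.max(),M[v,c.min(),1].round(1),M[v,c.max(),1].round(1))
```

```text
[355.6   0.  276. ] [462.3 190.1  49.9]
strip top 5567 X [-64.7 -35.3] Y [-16.4  16.6] z 68.2
foot 2786 X [-99.9 -16.7] Y [-32.1  33.4] z 7.9
walls 1049 X [-69.3 -30.3] Y [-24.7  26.1] z 24.7
cheeks 1377 X [-85.9 -71.4] Y [-26.   27.6] z 68.9
clip 1058 X [-89.9 -81.3] Y [-7.9  9.5] z 72.5
180 234 316 -16.8 16.6
200 235 316 -16.6 16.9
220 238 313 -15.6 16.0
```

```bash
sed -i 's/O=np.array(\[444.,192.7\])/O=np.array([443.9,192.1])/' m.py
python3 -m pendant '[{"translation":[0.015,0.003,0],"turn":0},{"translation":[0.015,0.003,0.02],"turn":0},{"translation":[0.015,0.003,0.04],"turn":0},{"translation":[0.015,0.003,0.058],"turn":0},{"translation":[0.015,0.003,0.058],"turn":0},{"translation":[0.015,0.003,0.058],"turn":0},{"translation":[0.015,0.003,0.058],"turn":0}]'; python3 m.py
```

```text
t: 10.15
tcp_pos: [464.8, 189.0, 37.6]
eef_rot: [0.0, 0.998, -0.067, -0.0]
ft_force: [0.1, -0.2, -1.2]
finger_gap: 33.9
grasp_force: 30.0
tcp in mag [-21.1   0.3] z 37.6 xang -7.7 F [ 0.1 -0.2 -1.2] gap 33.9 30.0 t 10.15
```

```bash
python3 -m pendant '[{"translation":[0,0,-0.003],"turn":0},{"translation":[-0.04,0,-0.003],"turn":0},{"translation":[-0.08,0,-0.003],"turn":0},{"translation":[-0.12,0,-0.003],"turn":0},{"translation":[-0.15,0,-0.003],"turn":0},{"translation":[-0.166,0,-0.003],"turn":0},{"translation":[-0.166,0,-0.003],"turn":0},{"translation":[-0.166,0,-0.003],"turn":0},{"translation":[-0.166,0,-0.003],"turn":0},{"translation":[-0.166,0,-0.003],"turn":0}]'; python3 m.py
python3 - <<'E'
from m import *
p=shot("wrist"); C=cloud(p); M=mag(C); Z=C[...,2]; 
def st(n,k):
    k=k&(p["range_z"]>0)
    if k.sum(): print(n,k.sum(),"X",np.percentile(M[k][:,0],[1,99]).round(1),"Y",np.percentile(M[k][:,1],[1,99]).round(1),"z",np.median(Z[k]).round(1))
st("strip top",(abs(M[...,0]+35)<35)&(abs(M[...,1])<19)&(abs(Z-56)<5))
st("sill",(abs(M[...,0]+45)<25)&(abs(M[...,1])<15)&(abs(Z-19)<2.5))
st("cheeks",(abs(M[...,0]+79)<9)&(abs(M[...,1])<45)&(abs(Z-70)<3))
E
```

```text
t: 10.98
tcp_pos: [432.4, 193.4, 38.7]
eef_rot: [-0.0, 0.998, -0.067, 0.0]
ft_force: [4.3, -1.9, 0.0]
finger_gap: 33.7
grasp_force: 30.0
tcp in mag [11.6  0.3] z 38.7 xang -7.71 F [ 4.3 -1.9  0. ] gap 33.7 30.0 t 10.98
strip top 7042 X [-37.3  -0.4] Y [-16.4  16.8] z 56.8
sill 3719 X [-69.7 -40.3] Y [-14.7  14.6] z 19.0
cheeks 2152 X [-85.9 -71.2] Y [-26.5  27. ] z 69.0
```

```bash
python3 -m pendant '[{"translation":[0,0,0.015],"turn":0},{"translation":[0,0,0.03],"turn":0},{"translation":[0,0,0.044],"turn":0},{"translation":[0,0,0.044],"turn":0},{"translation":[0,0,0.044],"turn":0},{"translation":[0,0,0.044],"turn":0}]'; python3 m.py
```

```text
t: 11.53
tcp_pos: [432.4, 193.7, 29.7]
eef_rot: [-0.0, 0.998, -0.067, 0.0]
ft_force: [5.8, -0.6, 0.9]
finger_gap: 33.7
grasp_force: 30.0
tcp in mag [11.6 -0. ] z 29.7 xang -7.7 F [ 5.8 -0.6  0.9] gap 33.7 30.0 t 11.53
```

```bash
python3 -m pendant '[{"translation":[0,0,0],"turn":0},{"translation":[0,0,0],"turn":0},{"translation":[0,0,0],"turn":0},{"translation":[0,0,0],"turn":0}]' 0.4; python3 -m pendant '[{"translation":[0,0,-0.2],"turn":0},{"translation":[0,0,-0.6],"turn":0},{"translation":[0,0,-1],"turn":0},{"translation":[0,0,-1],"turn":0},{"translation":[0,0,-1],"turn":0},{"translation":[0,0,-1],"turn":0},{"translation":[0,0,-1],"turn":0},{"translation":[0,0,-1],"turn":0}]'; python3 m.py
python3 - <<'E'
from m import *
p=shot("wrist"); C=cloud(p); M=mag(C); Z=C[...,2]; save(p,"w5.png")
def st(n,k):
    k=k&(p["range_z"]>0)
    if k.sum(): print(n,k.sum(),"X",np.percentile(M[k][:,0],[1,99]).round(1),"Y",np.percentile(M[k][:,1],[1,99]).round(1),"z",np.percentile(Z[k],[5,50,95]).round(1))
st("strip top",(abs(M[...,0]-5)<55)&(abs(M[...,1])<19)&(abs(Z-48)<4))
st("sill",(abs(M[...,0]+45)<25)&(abs(M[...,1])<15)&(abs(Z-19)<2.5))
st("cheeks",(abs(M[...,0]+79)<9)&(abs(M[...,1])<45)&(abs(Z-70)<3))
E
```

```text
t: 11.87
tcp_pos: [431.1, 193.4, 28.9]
eef_rot: [0.0, 0.998, -0.067, -0.001]
ft_force: [-0.7, 0.5, -0.2]
finger_gap: 57.0
grasp_force: 0.0
t: 12.53
tcp_pos: [431.7, 193.4, 228.4]
eef_rot: [0.0, 0.998, -0.067, -0.001]
ft_force: [1.1, 0.2, -0.9]
finger_gap: 61.5
grasp_force: 0.0
tcp in mag [12.3  0.3] z 228.4 xang -7.69 F [ 1.1  0.2 -0.9] gap 61.5 0.0 t 12.53
strip top 3479 X [-39.9  58.6] Y [-17.2  15.8] z [46.2 47.6 48.9]
sill 899 X [-69.8 -41.3] Y [-14.9  14.5] z [17.6 18.9 20.2]
cheeks 304 X [-86.4 -72.1] Y [-27.2  26.3] z [67.3 69.1 71.8]
```

View pics/w5.png

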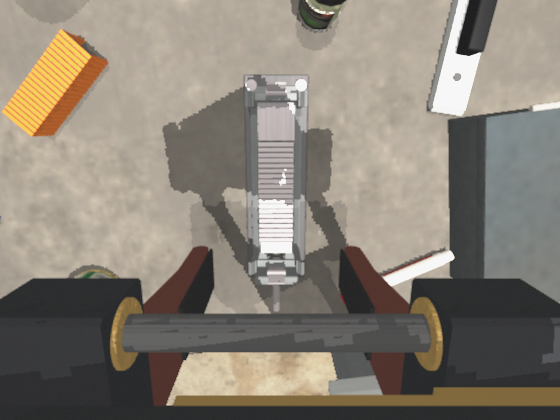

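```bash
python3 -m pendant '[{"translation":[0.55,0.71,0],"turn":-0.69},{"translation":[0.55,0.71,0],"turn":-0.69},{"translation":[0.55,0.71,0],"turn":-0.69},{"translation":[0.55,0.71,0],"turn":-0.69},{"translation":[0.55,0.71,0],"turn":-0.69},{"translation":[0.55,0.71,0],"turn":-0.69},{"translation":[0.55,0.71,0],"turn":-0.69}]' 1;
python3 -m pendant '[{"translation":[0,0,0],"turn":-0.68},{"translation":[0,0,0],"turn":-0.68},{"translation":[0,0,0],"turn":-0.68},{"translation":[0,0,0],"turn":-0.68},{"translation":[0,0,0],"turn":-0.68},{"translation":[0,0,0],"turn":-0.68},{"translation":[0,0,0],"turn":-0.68},{"translation":[0,0,0],"turn":-0.68}]'
python3 - <<'E'
from m import *
p=shot("wrist"); C=cloud(p); save(p,"w6.png"); T=T_tool(); print(T.round(3))
for d in r.trace("rail",p)[:2]:
    m=d["pixels"]&(p["range_z"]>0)
    print(round(d["score"],2),np.round(d["uv"]),rect(C,m,9,18),rect(C,m,34,42))
    k=rect(C,m,34,42)
    if k is None: continue
    dd=k[:2]-T[:2,3]; print("shift tool",(T[:2,:2].T@dd).round(1))
E
```

```text
t: 13.17
tcp_pos: [521.6, 36.1, 226.2]
eef_rot: [-0.001, 0.957, 0.291, -0.003]
ft_force: [-0.6, 0.7, 0.4]
finger_gap: 87.7
grasp_force: 0.0
t: 13.83
tcp_pos: [521.4, 38.0, 227.6]
eef_rot: [-0.001, 0.797, 0.604, -0.001]
ft_force: [-0.3, 1.6, -0.1]
finger_gap: 88.2
grasp_force: 0.0
[[ 2.70000e-01  9.63000e-01 -3.00000e-03  5.21478e+02]
 [ 9.63000e-01 -2.70000e-01  0.00000e+00  3.80110e+01]
 [-1.00000e-03 -3.00000e-03 -1.00000e+00  2.27992e+02]
 [ 0.00000e+00  0.00000e+00  0.00000e+00  1.00000e+00]]
0.97 [328. 221.] [ 568.5  -12.8  169.6   34.5  -16.1   13.7 3551. ] [568.4 -12.4  60.1  15.9 -15.9  37.6 867. ]
shift tool [-35.9  58.8]
```

View pics/w6.png

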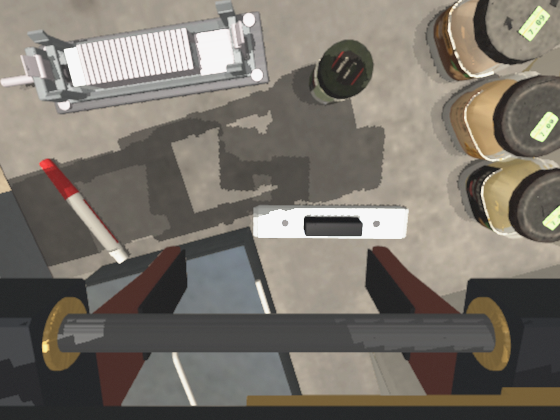

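```bash
python3 -m pendant '[{"translation":[-0.18,0.294,0],"turn":0.005},{"translation":[-0.18,0.294,0.2],"turn":0.005},{"translation":[-0.18,0.294,0.5],"turn":0.005},{"translation":[-0.18,0.294,0.84],"turn":0.005},{"translation":[-0.18,0.294,0.84],"turn":0.005},{"translation":[-0.18,0.294,0.84],"turn":0.005},{"translation":[-0.18,0.294,0.84],"turn":0.005},{"translation":[-0.18,0.294,0.84],"turn":0.005},{"translation":[-0.18,0.294,0.84],"turn":0.005},{"translation":[-0.18,0.294,0.84],"turn":0.005}]'
python3 - <<'E'
from m import *
p=shot("wrist"); C=cloud(p); T=T_tool(); print(T.round(3))
for d in r.trace("rail",p)[:2]:
    m=d["pixels"]&(p["range_z"]>0)
    k=rect(C,m,34,42)
    print(round(d["score"],2),np.round(d["uv"]),rect(C,m,9,18),k)
    if k is None: continue
    dd=k[:2]-T[:2,3]; print("shift tool",(T[:2,:2].T@dd).round(1))
k=(C[...,0]>440)&(C[...,0]<490)&(C[...,1]<30)&(C[...,1]>-90)&(C[...,2]<130)&(C[...,2]>50)
print("box",k.sum(), np.percentile(C[k],[1,99],axis=0).round() if k.any() else 0)
E
```

```text
t: 14.77
tcp_pos: [571.1, -12.4, 65.6]
eef_rot: [0.002, 0.798, 0.603, 0.002]
ft_force: [-0.1, -0.6, 1.0]
finger_gap: 88.2
grasp_force: 0.0
[[ 2.72000e-01  9.62000e-01  5.00000e-03  5.70812e+02]
 [ 9.62000e-01 -2.72000e-01 -0.00000e+00 -1.24130e+01]
 [ 1.00000e-03  5.00000e-03 -1.00000e+00  6.51200e+01]
 [ 0.00000e+00  0.00000e+00  0.00000e+00  1.00000e+00]]
0.64 [269. 236.] [ 568.1  -13.2  169.9   34.6  -16.2   13.8 9283. ] [ 568.3  -13.1   60.1   16.2  -16.1   37.7 2857. ]
shift tool [-1.3 -2.2]
box 1614 [[473. -79.  50.]
 [486.   7.  80.]]
```

```bash
python3 -m pendant '[{"translation":[-0.005,-0.004,0.05],"turn":0.004},{"translation":[-0.005,-0.004,0.15],"turn":0.004},{"translation":[-0.005,-0.004,0.205],"turn":0.004},{"translation":[-0.005,-0.004,0.205],"turn":0.004},{"translation":[-0.005,-0.004,0.205],"turn":0.004},{"translation":[-0.005,-0.004,0.205],"turn":0.004},{"translation":[-0.005,-0.004,0.205],"turn":0.004}]'; python3 m.py; python3 -c "
from h import *;print(T_tool()[:3,3])"
```

```text
t: 15.45
tcp_pos: [568.7, -13.2, 21.8]
eef_rot: [0.001, 0.799, 0.602, 0.001]
ft_force: [0.8, -0.9, 0.1]
finger_gap: 87.7
grasp_force: 0.0
tcp in mag [-151.1  186.7] z 21.8 xang 73.96 F [ 0.8 -0.9  0.1] gap 87.7 0.0 t 15.45
[568.66244443 -13.21188567  21.75708232]
```

```bash
python3 -m pendant '[{"translation":[0,0,0.017],"turn":0},{"translation":[0,0,0.017],"turn":0},{"translation":[0,0,0.017],"turn":0},{"translation":[0,0,0.017],"turn":0},{"translation":[0,0,0.017],"turn":0},{"translation":[0,0,0.017],"turn":0},{"translation":[0,0,0.017],"turn":0},{"translation":[0,0,0.017],"turn":0},{"translation":[0,0,0.017],"turn":0}]' -1; python3 m.py; python3 -m pendant '[{"translation":[0,0,-0.2],"turn":0},{"translation":[0,0,-0.6],"turn":0},{"translation":[0,0,-0.9],"turn":0},{"translation":[0,0,-0.9],"turn":0},{"translation":[0,0,-0.9],"turn":0},{"translation":[0,0,-0.9],"turn":0},{"translation":[0,0,-0.9],"turn":0}]'; python3 m.py
```

```text
t: 16.2
tcp_pos: [568.1, -13.2, 17.4]
eef_rot: [0.0, 0.799, 0.602, 0.0]
ft_force: [0.3, -0.9, 0.3]
finger_gap: 59.7
grasp_force: 30.0
tcp in mag [-150.6  186.8] z 17.4 xang 73.96 F [ 0.3 -0.9  0.3] gap 59.7 30.0 t 16.2
t: 16.78
tcp_pos: [568.2, -13.2, 197.2]
eef_rot: [0.0, 0.799, 0.602, 0.0]
ft_force: [-0.1, 1.0, -2.5]
finger_gap: 60.2
grasp_force: 29.8
tcp in mag [-150.7  186.8] z 197.2 xang 73.96 F [-0.1  1.  -2.5] gap 60.2 29.8 t 16.78
```

```bash
python3 -m pendant '[{"translation":[0.815,-0.881,0],"turn":-0.139},{"translation":[0.815,-0.881,0],"turn":-0.139},{"translation":[0.815,-0.881,0],"turn":-0.139},{"translation":[0.815,-0.881,0],"turn":-0.139},{"translation":[0.815,-0.881,0],"turn":-0.139},{"translation":[0.815,-0.881,0],"turn":-0.139},{"translation":[0.815,-0.881,0.2],"turn":-0.139},{"translation":[0.815,-0.881,0.35],"turn":-0.139},{"translation":[0.815,-0.881,0.35],"turn":-0.139},{"translation":[0.815,-0.881,0.35],"turn":-0.139},{"translation":[0.815,-0.881,0.35],"turn":-0.139}]'; python3 m.py
python3 - <<'E'
from m import *
p=shot("wrist"); C=cloud(p); M=mag(C); Z=C[...,2]; save(p,"w7.png"); T=T_tool(); print(T[:3,3].round(1))
def st(n,k):
    k=k&(p["range_z"]>0)
    if k.sum(): print(n,k.sum(),"X",np.percentile(M[k][:,0],[1,99]).round(1),"Y",np.percentile(M[k][:,1],[1,99]).round(1),"z",np.percentile(Z[k],[5,50,95]).round(1))
st("rail",(abs(M[...,0])<100)&(abs(M[...,1])<25)&(Z>T[2,3]-7)&(Z<T[2,3]))
k=(abs(M[...,0])<100)&(abs(M[...,1])<25)&(Z>T[2,3]-7)&(Z<T[2,3]); print("rail",rect(C,k,0,300))
st("nosecheek",(abs(M[...,0]+79)<12)&(abs(M[...,1])<40)&(abs(Z-70)<3))
st("rearcheek",(abs(M[...,0]-79)<12)&(abs(M[...,1])<40)&(abs(Z-70)<3))
k=(abs(M[...,1])<45)&(abs(M[...,0])<140)
st("foot",k&(abs(Z-8)<2.5)); print(rect(C,k,5.5,10.5))
st("strip",k&(abs(M[...,1])<20)&(abs(Z-48)<3))
E
```

```text
t: 17.7
tcp_pos: [443.6, 191.9, 127.1]
eef_rot: [-0.0, 0.753, 0.658, -0.001]
ft_force: [-0.3, 0.1, -1.5]
finger_gap: 60.6
grasp_force: 29.8
tcp in mag [0.2 0.3] z 127.1 xang 82.27 F [-0.3  0.1 -1.5] gap 60.6 29.8 t 17.7
[444.4 192.  128.4]
rail 7229 X [-84.2  29. ] Y [-17.2  13.2] z [121.9 125.2 127.4]
rail [ 462.1  189.6  135.1   34.8   -7.3  125.2 7229. ]
nosecheek 218 X [-86.1 -70.6] Y [-26.9  -4.9] z [67.4 68.9 71.6]
rearcheek 154 X [73.1 87.7] Y [-26.5  -7.3] z [67.4 68.8 70.3]
foot 3019 X [-103.2  114.9] Y [-33.1  -1. ] z [6.3 7.8 9.3]
[ 439.8  208.9  221.5   37.5   -8.6    7.8 3019. ]
strip 4336 X [-82.8  85.3] Y [-17.3  -0.1] z [46.1 47.6 49.8]
```

View pics/w7.png

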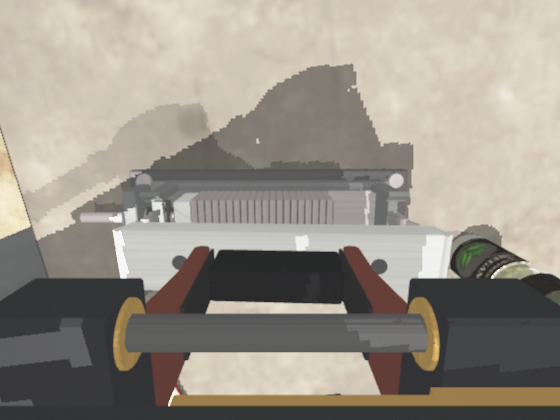

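```bash
cat > rail.py <<'E'
from m import *
p=shot("wrist"); C=cloud(p); M=mag(C); Z=C[...,2]; T=T_tool()
d=r.trace("rail",p)[0]; print(d["score"],T[:3,3].round(1),mag(T[:3,3]).round(1))
k=d["pixels"]&(p["range_z"]>0)&(abs(Z-(T[2,3]-3.3))<5)
P=np.c_[M[k],Z[k]]
A=np.c_[P[:,:2],np.ones(len(P))]; c=np.linalg.lstsq(A,P[:,2],rcond=None)[0]
res=P[:,2]-A@c; g=abs(res)<2; c=np.linalg.lstsq(A[g],P[g,2],rcond=None)[0]; P=P[g]
print("dz/dX",c[0].round(4),"dz/dY",c[1].round(4),"z0",c[2].round(1),len(P))
print("X",np.percentile(P[:,0],[.2,99.8]).round(1),"Y",np.percentile(P[:,1],[.5,99.5]).round(1))
e=[]
for x in range(-75,80,10):
    q=P[abs(P[:,0]-x)<5]
    if len(q)>20: e.append((x,np.percentile(q[:,1],2)))
e=np.array(e); f=np.polyfit(e[:,0],e[:,1],1); print("far edge Y",f.round(4))
E
python3 rail.py
```

```text
0.97 [444.7 192.1 129.1] [-0.8 -0.1]
dz/dX -0.0542 dz/dY -0.0322 z0 123.7 7837
X [-85.  66.] Y [-17.4  13.7]
far edge Y [ 4.40000e-03 -1.70177e+01]
```

```bash
sed -i 's/<5)$/<11)/' rail.py; python3 rail.py
python3 - <<'E'
from m import *
p=shot("wrist"); C=cloud(p); M=mag(C); Z=C[...,2]
for x in range(-90,95,10):
    k=(abs(M[...,0]-x)<5)&(abs(M[...,1]+12)<4)&(Z>100)&(Z<150)
    print(x,k.sum(),np.median(Z[k]).round(1) if k.any() else '',end=' | ')
E
```

```text
0.81 [444.8 192.1 129.2] [-0.9 -0.2]
dz/dX -0.061 dz/dY -0.0277 z0 124.2 9948
X [-85.2  79.6] Y [-17.6  10.5]
far edge Y [ 2.40000e-03 -1.73824e+01]
-90 24 126.8 | -80 291 129.2 | -70 326 128.9 | -60 326 128.2 | -50 318 127.6 | -40 432 127.7 | -30 509 127.0 | -20 335 125.8 | -10 342 125.3 | 0 322 124.6 | 10 317 123.9 | 20 310 123.3 | 30 560 124.1 | 40 387 122.3 | 50 283 121.3 | 60 288 120.8 | 70 282 120.1 | 80 167 119.2 | 90 0  |
```

```bash
python3 -m pendant '[{"translation":[0,-0.009,0.05],"turn":0},{"translation":[0,-0.009,0.1],"turn":0},{"translation":[0,-0.009,0.15],"turn":0},{"translation":[0,-0.009,0.15],"turn":0},{"translation":[0,-0.009,0.15],"turn":0},{"translation":[0,-0.009,0.15],"turn":0}]'; python3 m.py
python3 - <<'E'
from m import *
p=shot("wrist"); C=cloud(p); M=mag(C); Z=C[...,2]; T=T_tool(); z=T[2,3]
for lo,hi,n in ((-100,-60,"nose"),(60,100,"rear")):
    k=(M[...,0]>lo)&(M[...,0]<hi)&(abs(M[...,1]+8)<8)&(Z>z-16)&(Z<z+3)
    print(n,"rail X",np.percentile(M[k][:,0],[1,99]).round(1),"Z",np.percentile(Z[k],[5,50,95]).round(1),k.sum())
    k=(M[...,0]>lo)&(M[...,0]<hi)&(abs(M[...,1]+24)<5)&(abs(Z-69)<2.5)
    print(n,"cheek X",np.percentile(M[k][:,0],[1,99]).round(1),"Y",np.percentile(M[k][:,1],[1,99]).round(1),k.sum())
E
python3 rail.py
```

```text
t: 18.5
tcp_pos: [441.8, 192.4, 97.0]
eef_rot: [-0.0, 0.753, 0.658, -0.0]
ft_force: [-0.4, -0.0, -2.8]
finger_gap: 59.9
grasp_force: 29.8
tcp in mag [ 2.1 -0. ] z 97.0 xang 82.31 F [-0.4 -0.  -2.8] gap 59.9 29.8 t 18.5
nose rail X [-83.2 -60.3] Z [95.  96.5 97.7] 1407
nose cheek X [-83.6 -70.5] Y [-26.7 -22.1] 188
rear rail X [60.3 85.1] Z [85.9 88.2 89.6] 1341
rear cheek X [73. 86.] Y [-26.8 -22.2] 195
0.58 [442.2 192.5  97.7] [ 1.8 -0.2]
dz/dX -0.0582 dz/dY -0.0278 z0 92.6 10038
X [-82.4  82.5] Y [-17.6  11.3]
far edge Y [ 2.90000e-03 -1.73213e+01]
```

```bash
python3 -m pendant '[{"translation":[0,0,0.02],"turn":0},{"translation":[0,0,0.04],"turn":0},{"translation":[0,0,0.06],"turn":0},{"translation":[0,0,0.08],"turn":0},{"translation":[0,0,0.1],"turn":0},{"translation":[0,0,0.12],"turn":0},{"translation":[0,0,0.13],"turn":0},{"translation":[0,0,0.14],"turn":0},{"translation":[0,0,0.15],"turn":0},{"translation":[0,0,0.16],"turn":0},{"translation":[0,0,0.16],"turn":0},{"translation":[0,0,0.16],"turn":0}]'; python3 m.py; python3 rail.py
```

```text
t: 19.65
tcp_pos: [442.7, 193.2, 67.6]
eef_rot: [0.0, 0.753, 0.658, 0.002]
ft_force: [-1.7, 0.3, 11.7]
finger_gap: 59.9
grasp_force: 30.0
tcp in mag [ 1.4 -0.9] z 67.6 xang 82.33 F [-1.7  0.3 11.7] gap 59.9 30.0 t 19.65
0.95 [442.7 193.2  67.6] [ 1.4 -0.9]
dz/dX -0.0014 dz/dY 0.0179 z0 64.1 10128
X [-81.3  83.9] Y [-18.   10.8]
far edge Y [ 8.00000e-04 -1.78452e+01]
```

```bash
python3 -m pendant '[{"translation":[0,0,0.01],"turn":0},{"translation":[0,0,0.018],"turn":0},{"translation":[0,0,0.018],"turn":0},{"translation":[0,0,0.018],"turn":0}]'; python3 m.py;  python3 -m pendant '[{"translation":[0,0,0],"turn":0},{"translation":[0,0,0],"turn":0},{"translation":[0,0,0],"turn":0},{"translation":[0,0,0],"turn":0}]' 0.9; python3 -m pendant '[{"translation":[0,0,-0.2],"turn":0},{"translation":[0,0,-0.4],"turn":0},{"translation":[0,0,-0.6],"turn":0},{"translation":[0,0,-0.6],"turn":0},{"translation":[0,0,-0.6],"turn":0},{"translation":[0,0,-0.6],"turn":0}]'
python3 - <<'E'
from m import *
p=shot("wrist"); save(p,"w8.png"); C=cloud(p); M=mag(C); Z=C[...,2]
for x in (-78,-60,-40,40,60,78):
    k=(abs(M[...,0]-x)<4)&(abs(M[...,1]+12)<3)&(Z>40)&(Z<100)
    print(x,np.median(Z[k]).round(1),end=' | ')
k=(abs(M[...,0])<90)&(abs(M[...,1])<19); print(rect(C,k,62,66.5),mag(rect(C,k,62,66.5)[:2]))
for l in ("clip_nose","clip_rear"):
    for d in r.trace(l,p)[:1]:
        k=d["pixels"]&(Z>60); print(l,d["score"],np.percentile(M[k],[2,98],axis=0).round(1))
E
python3 m.py
```

```text
t: 20.08
tcp_pos: [442.8, 193.6, 67.2]
eef_rot: [0.0, 0.753, 0.658, 0.003]
ft_force: [-7.6, -0.6, 26.2]
finger_gap: 59.5
grasp_force: 30.0
tcp in mag [ 1.3 -1.4] z 67.2 xang 82.34 F [-7.6 -0.6 26.2] gap 59.5 30.0 t 20.08
t: 20.42
tcp_pos: [445.1, 192.7, 64.6]
eef_rot: [0.002, 0.753, 0.658, 0.004]
ft_force: [7.2, -1.0, 9.7]
finger_gap: 81.9
grasp_force: 4.7
t: 20.92
tcp_pos: [441.6, 192.4, 180.5]
eef_rot: [-0.0, 0.753, 0.658, -0.001]
ft_force: [0.3, -0.5, -0.9]
finger_gap: 83.4
grasp_force: 0.0
-78 63.3 | -60 63.9 | -40 63.9 | 40 63.7 | 60 63.8 | 78 63.7 | [ 442.8  193.7  174.1   34.1   -7.6   63.8 6258. ] [ 1.30445942 -1.43818832]
clip_nose 0.59 [[-89.2  -9. ]
 [-79.9   7.9]]
clip_rear 0.68 [[82.6 -8.8]
 [91.8  8.2]]
tcp in mag [2.8 0.3] z 179.2 xang 82.3 F [-0.9 -0.5  0.5] gap 83.4 0.0 t 21.07
```

View pics/w8.png

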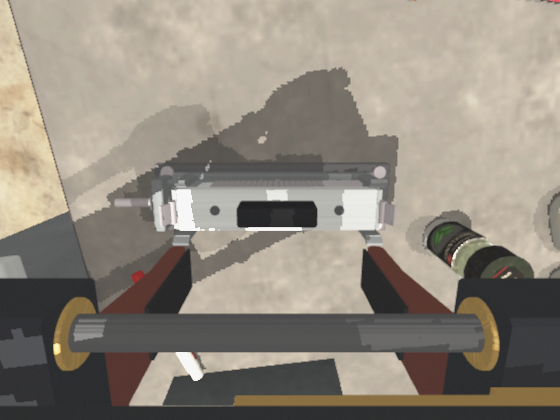

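```bash
python3 -c "
from bench import r
print(r.hand_in())"
```

```text
the job is handed in; nothing more can be done
None
```

The narrow strip is loaded flat behind the sill against the follower, and the rail is level and fully home with both clip noses back at rest over its ends; I handed the job in at about 21 s. No pass or fail verdict came back, so this rests on my own last depth readings and camera picture.

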